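Fit the full battery module and clamp the row

TASK

Of the two loose, look-alike battery modules on the bench, one is only an empty mock-up case: lift each in turn clear of the bench to feel which is the heavier, set the heavier one down gently, upright between the rails of the clamping tray in the gap in front of the module already there, and leave the lighter one standing on the bench away from the tray. Then push the follower along the tray until the row is closed up and you feel the sprung plate at the far end give a few millimetres, without driving it hard against its stop, and leave the row clamped like that. Leave everything else on the bench where it is.

Things in the scene. Friction and masses are not known exactly. Their poses are not given: they have to be found in the camera images.
- module_k: Closed battery module, one of two loose look-alikes: white case, blue lid, black carry bar; 86 mm long (own x), 72 mm wide (own y), 46 mm high, 76 mm over the bar. One of the two holds cells (390-560 g), the other is an empty mock-up (140-240 g): go by weight, not by name or place. Origin: centre of the underside. Bar along own x over the middle: 68 long, 16 wide, 12 thick, centre 70 mm above the underside, open below.
- module_m: The other loose look-alike module; every word said of module_k holds for it too. Origin: centre of the underside. Both are the same turned end for end.
- module_fitted: The module already in the tray, same make and measures, about 460 g, standing loose between the rails with its long side along them; it slides along when pushed. Origin: centre of its underside.
- tray: Aluminium clamping tray fixed to the bench, 430 by 104 mm. Origin: on its centre line at bench level; own x points along the rails from the open mouth (follower end) to the end board. Its floor is 6 mm above the bench. Modules stand in it lengthways; one sliding on the floor drags with about 3 N.
- tray_channel (a point): Point on the tray floor, 6 mm straight above the tray's origin. The channel between the rails is 78 mm wide; the rails stand 12 mm over the floor, then flare outward as a lead-in up to 20 mm over the floor.
- tray_slots (a point): Point on the tray floor 160 mm along its x, where the long slots begin in which the plywood end board with its sprung steel plate is bolted. The plate's face lies anywhere from 110 to 158 mm along the tray's x: it is not measured, find it by feel. It starts to give at about 6 N, stiffens by 0.3 N per mm, and is solid after 8 mm.
- follower (a joint): Follower: black block 22 mm thick along the tray's x, 74 wide, from 1 to 47 mm over the tray floor, orange fin on top. Value: travel in m from the mouth towards the end board, 0 to 0.13; at 0 its flat front (mouth-side) face is 150 mm, its rear face 128 mm on the mouth side of the tray's origin. Its brake drags with about 4 N either way and holds it where it is left.
- follower_pad (a point): Point on the follower's rear (row-side) face, on the tray's centre line at the height of the tray floor; moves with the follower. A module touching the follower squarely has its origin 43 mm from this point.
- follower_grip (a point): Grip point in the follower's orange fin, 74 mm over the bench, in the middle of the follower's thickness; the fin is 14 mm thick along the tray's x, 50 mm wide across, its top 14 mm above this point, the block's top 21 mm below it.
- mug: Bystander: white mug, 80 mm across, 95 mm high. Origin: centre of its underside.
- screwdriver: Bystander: red-handled screwdriver, 200 mm long, lying on the bench beside the tray. Origin: its middle, on the bench.
- wrench: Bystander: steel spanner, 180 mm long, lying flat. Origin: its middle, on the bench.
- oiler: Bystander: red plastic bottle with a black cap, 48 mm across, 130 mm high, standing. Origin: centre of its underside.
- nut_jar: Bystander: clear jar with a yellow lid, 56 mm across, 62 mm high, standing. Origin: centre of its underside.
- multimeter: Bystander: yellow multimeter, 150 by 78 by 34 mm, lying flat. Origin: centre of its underside.

How it is judged:
By the outcome, as a careful person would: the job done as asked, in the order asked, and still so for the second after the job is handed in, with the robot touching nothing.
It also fails if it takes over 72 s, if anything falls off the work surface, if the arm or the gripper's body presses on something with over 40 N, if the wrist force passes 120 N, or if a joint passes its speed limit or range.

ROBOT

A 6-joint arm with a two-finger parallel gripper is mounted at the origin on the work surface. World frame = base frame: x ahead of the robot, y to its left, z up, the work surface at z = 0. Lengths are in m, angles in rad, forces in N, time in s.
With the tool pointing down it reaches from about 0.2 to 0.875 m from the base axis. Payload 3.4 kg.
Tool frame: the origin (TCP) lies midway between the tips of the shut fingers; the grasp point (between the pads) lies robot.grasp_offset behind it (robot.grasp_offset is the distance from the TCP to the grasp point, in m); z points along the fingers, y is the direction in which the jaws open and shut (so a half turn about z gives the same grasp; the last joint's range is limited). The gripper opens to 94 mm and grips with 3 to 60 N. Pads are 16 mm wide; open, the fingers measure 119 mm over their backs; the gripper's body (75 mm by 177 mm) begins 78 mm behind the grasp point.
Start: joints at [-1.441, 0.276, 1.505, -0, 1.361, -0.121], TCP at [0.143, -0.557, 0.205] pointing down, gripper open.
Joint ranges: [-2.89, 2.89], [-0.75, 2.08], [0.22, 2.7], [-1.18, 4.32], [0.11, 2.71], [-2.7, 2.7]. Speed limits (rad/s): [2.57, 2.57, 3.14, 3.14, 3.14, 3.14].

INTERFACE

Orientations are given as [roll, pitch, yaw] about the fixed x, y, z axes, in that order (R = Rz(yaw) Ry(pitch) Rx(roll)).
In Python, from plant import robot, vision, order gives the robot as it stands.
- The arm moves only by the tool carry_out, never from a script. Its argument "targets" is a list that holds one entry, the list of rows, each a list of 5 numbers: the finger opening in mm, from 0 to 94, then the shift along the tool's x, y, z in units of 60 mm (1.0 is 60 mm), then the turn about the tool's z in units of 10 degrees (1.0 is 10 degrees). In form: [[[fingers, x, y, z, turn], ...]]. A call has exactly 10 rows; each row is the pose to reach, as a shift and turn from the pose commanded when the call began, along the tool's axes at that moment; what a row does not reach only later rows make up. A row lasts 1/8 s, in which the tool goes at most 62.5 mm and 10.7 degrees, less where a joint would pass 70% of its speed; a pose out of reach is approached as far as the arm can. A call with a gripper value outside its range is refused whole. The fingers move at their own pace and stop on an object; the grip force is fixed at half the most. Time passes only in rows, so rows that repeat a pose let the fingers close, or fill a call up. It gives the time, the measured TCP pose, the force and the opening at its end, in the units of the state.
- robot.get_obs(): the state, without advancing time (a new reading comes with each control period).
- vision.read_camera(name): name is "side" or "top" or "wrist"; returns the picture (480x640x3 uint8, blue, green, red); there is no depth.
- vision.camera_params(name): a dict with "fx", "fy", "cx", "cy" (pixels), "D" ([k1, k2, p1, p2, k3] as OpenCV has them; the pictures are not rectified), "R" (3x3) and "t" (3): a world point X has camera coordinates R X + t. Camera axes: x right, y down, z forward; pixel columns grow to the right and rows downward; lengths in m; the calibration is good to about 2 mm. A picture is of the moment at which its call begins: read the wrist's pose just before it. camera_params takes no time and is no camera call; for the wrist camera it gives the pose at the moment of the call.
- order.close_job(): hands the job in, once; it reports no verdict.
The state is a dict: "t": time; "q": joint angles; "joint_vel": joint speeds; "joint_efforts": joint torques, N m; "ee_pos": TCP position; "ee_rot": TCP orientation; "contact_force": force on the tool from outside, world axes, zero at the start; "torque": the same for the moment, N m; "finger_gap": finger opening in m.
Only numpy, scipy, OpenCV 4.12 (cv2) and the standard library are available. Lean on these libraries where they do the work, as an engineer would, in place of code of your own. Each camera call takes 0.05 s, during which the arm holds its last target.

## Working session

There is one attempt and no reset: what is moved stays moved. The work goes in short steps, Python scripts to look and compute and a tool call to move; the robot and the scene stay as the last step left them, time stands still between calls to the robot, and variables do not carry over. Pictures are saved under pics/ and viewed, and the job is handed in when it is done.

Besides the shell and the picture viewer there is one more tool, called after "Emit:" as a command line: name --argument value ..., lists and objects as JSON in quotes. carry_out: Moves the arm, as the interface text tells. Its arguments: {"type":"object","properties":{"targets":{"type":"array"}},"required":["targets"]}

```bash
ls; mkdir -p pics; cat > h.py <<'E'
import numpy as np, cv2
from plant import robot, vision, order
def snap(n,f):
    p=vision.camera_params(n); im=vision.read_camera(n); cv2.imwrite('pics/'+f,im); return im,p
def px2w(p,u,v,z):
    K=np.array([[p['fx'],0,p['cx']],[0,p['fy'],p['cy']],[0,0,1]])
    n=cv2.undistortPoints(np.array([[[u,v]]],float),K,np.array(p['D'],float))[0,0]
    R=np.array(p['R']);t=np.array(p['t']); C=-R.T@t; d=R.T@np.array([n[0],n[1],1]); return C+d*(z-C[2])/d[2]
def w2px(p,X):
    K=np.array([[p['fx'],0,p['cx']],[0,p['fy'],p['cy']],[0,0,1]])
    R=np.array(p['R']);t=np.array(p['t'],float)
    return cv2.projectPoints(np.array(X,float).reshape(-1,1,3),cv2.Rodrigues(R)[0],t,K,np.array(p['D'],float))[0][:,0]
E
python3 - <<'E'
from h import *
print(robot.get_obs(), robot.grasp_offset)
for n in('top','side','wrist'): 
    im,p=snap(n,n+'0.png'); print(n,p['R'],p['t'],-np.array(p['R']).T@p['t'])
E
```

```text
pics
{'t': 0.0, 'q': array([-1.44104330e+00,  2.76591121e-01,  1.50612237e+00,  1.84328838e-05,
        1.36066394e+00, -1.21022589e-01]), 'joint_vel': array([ 4.73029856e-04, -3.53240401e-04,  1.14362061e-03, -8.39928419e-04,
       -1.64819507e-03, -2.06165516e-05]), 'joint_efforts': array([-3.24043940e-04, -4.04589880e+01, -2.37231731e+01,  6.99837715e-02,
        3.44615383e-02, -1.38337377e-04]), 'ee_pos': array([ 0.14260601, -0.55646207,  0.20461123]), 'ee_rot': array([-3.13982311e+00, -2.33359960e-04,  2.50771547e-01]), 'contact_force': array([ 0.2030479 , -0.82406036,  1.03268997]), 'torque': array([ 0.02209666,  0.01466965, -0.00147385]), 'finger_gap': 0.09418099582426911} 0.0188
top [[ 0.15583009 -0.98777422 -0.00436746]
 [-0.96555755 -0.15138957 -0.2116124 ]
 [ 0.20836408  0.03719261 -0.97734391]] [-0.0923898   0.54993633  0.87003957] [ 0.36410729 -0.04036469  0.96629771]
side [[-0.95963634 -0.28110758 -0.00875361]
 [-0.15086006  0.54077046 -0.8275316 ]
 [ 0.2373591  -0.79280883 -0.56135089]] [0.54435305 0.1565133  0.84247707] [0.34602297 0.73630726 0.60721001]
wrist [[ 2.48101914e-01 -9.68733530e-01 -8.87614503e-04]
 [-9.30980242e-01 -2.38686039e-01  2.76233168e-01]
 [-2.67808193e-01 -6.77076262e-02 -9.61090240e-01]] [-0.57445476 -0.02836434  0.39166932] [ 0.22100894 -0.53674476  0.38375484]
```

View pics/top0.png

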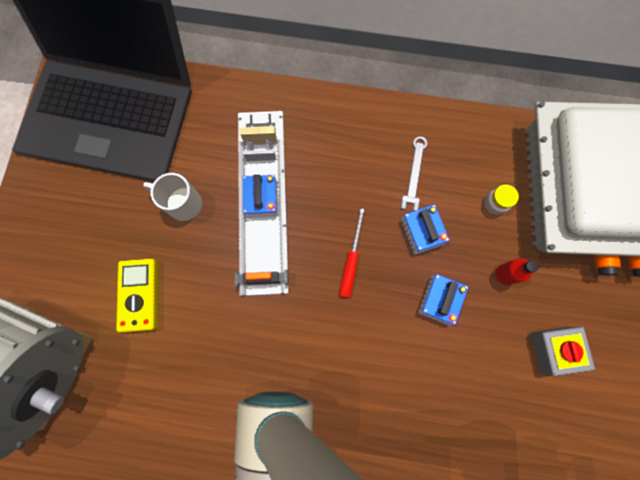

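View pics/side0.png

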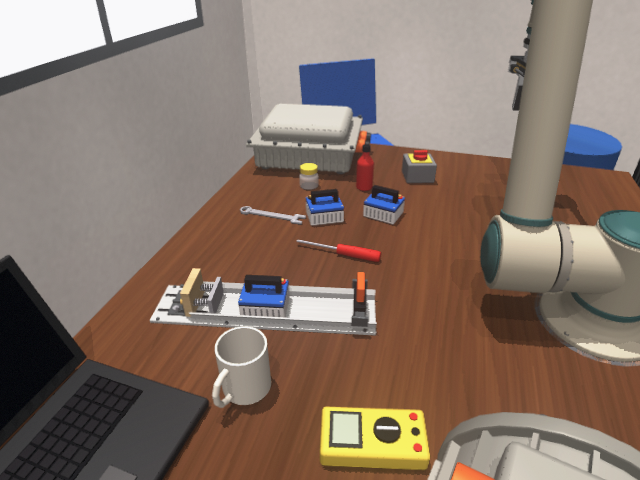

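View pics/wrist0.png

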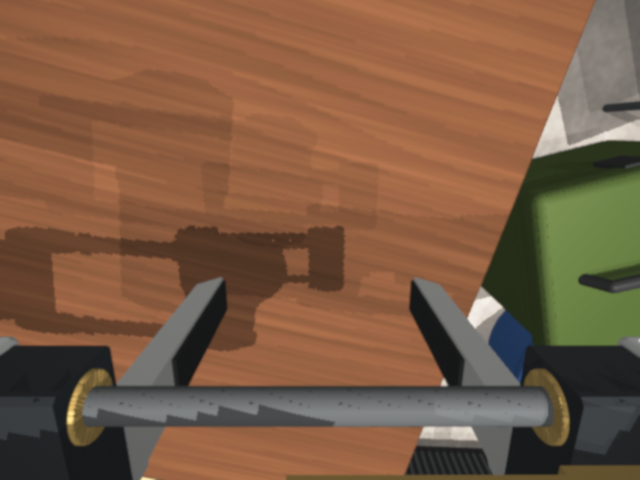

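```bash
python3 - <<'E'
import cv2
a=cv2.imread('pics/top0.png')
cv2.imwrite('pics/ta.png',cv2.resize(a[100:310,200:330],None,fx=2.8*1,fy=2.8,interpolation=cv2.INTER_CUBIC))
cv2.imwrite('pics/tb.png',cv2.resize(a[190:340,380:500],None,fx=4,fy=4,interpolation=cv2.INTER_CUBIC))
E
```

```text
(no output)
```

View pics/ta.png

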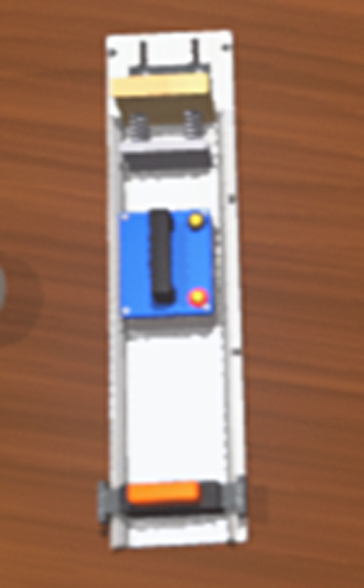

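View pics/tb.png

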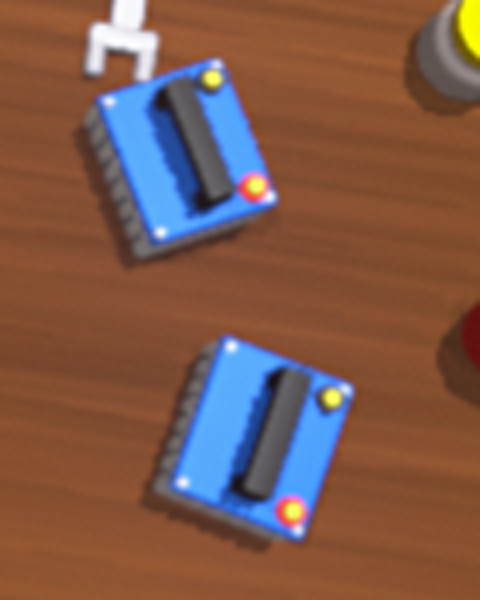

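```bash
cat >> h.py <<'E'
def fit(p,px,model):  # model local xyz; fit x,y,yaw
    from scipy.optimize import least_squares
    model=np.array(model,float); px=np.array(px,float)
    W=np.array([px2w(p,u,v,z) for (u,v),z in zip(px,model[:,2])])[:,:2]
    def f(a):
        c,s=np.cos(a[2]),np.sin(a[2]); return (model[:,:2]@np.array([[c,s],[-s,c]])+a[:2]-W).ravel()
    best=min((least_squares(f,[*W.mean(0),y]) for y in (0,1.57,-1.57,3.1)),key=lambda r:r.cost)
    return best.x, (best.fun*1000).round(1)
E
python3 - <<'E'
from h import *
p=vision.camera_params('top')
lid=[(.043,.036,.046),(.043,-.036,.046),(-.043,-.036,.046),(-.043,.036,.046)]
A=np.array([(105,98),(220,62),(275,200),(158,237)])/4+[380,190]
B=np.array([(228,338),(352,385),(302,542),(177,488)])/4+[380,190]
F=np.array([(122,212),(213,210),(214,315),(122,316)])/2.8+[200,100]
T=np.array([(107,33),(232,33),(245,540),(112,547)])/2.8+[200,100]
for q,z in ((A,lid),(B,lid),(F,[(a,b,.052) for a,b,_ in lid]),(T,[(.215,.052,.006),(.215,-.052,.006),(-.215,-.052,.006),(-.215,.052,.006)])): print(fit(p,q,z))
# bars
for n,q,z in (('A',[(180,80),(217,200)],.076),('B',[(293,370),(257,497)],.076)):
    print(n,[px2w(p,u/4+380,v/4+190,z).round(4) for u,v in q])
f=np.array([(127,486),(199,484),(199,499),(127,502)])/2.8+[200,100]
print([px2w(p,u,v,.088).round(4) for u,v in f])
for u,v in ((125,155),(210,155)): print(px2w(p,u/2.8+200,v/2.8+100,.05).round(4))
E
```

```text
(array([ 0.61079988, -0.22131119,  0.47021608]), array([ 1.1,  3.8,  4.2, -1.4, -1.1, -3.7, -4.2,  1.4]))
(array([ 0.46425395, -0.27599008, -0.22330406]), array([ 1.5,  1.7, -0.1, -2.6, -0.2, -1.8, -1.3,  2.7]))
(array([0.62688972, 0.14589674, 0.1837276 ]), array([ 0.5,  0.2,  1.1, -0.6, -0.1, -0.4, -1.5,  0.8]))
(array([0.62919454, 0.14811056, 0.20171633]), array([-2.4, -1.7,  2. ,  1.1, -0. , -0.3,  0.4,  0.9]))
A [array([ 0.6386, -0.2067,  0.076 ]), array([ 0.5779, -0.2323,  0.076 ])]
B [array([ 0.4968, -0.2791,  0.076 ]), array([ 0.4312, -0.2674,  0.076 ])]
[array([0.4482, 0.1363, 0.088 ]), array([0.4576, 0.0857, 0.088 ]), array([0.447 , 0.0838, 0.088 ]), array([0.4369, 0.1341, 0.088 ])]
[0.7097 0.1962 0.05  ]
[0.7201 0.1298 0.05  ]
```

```bash
cat >> h.py <<'E'
def plan(x,y,z,yaw):
    o=robot.get_obs(); P=np.array(o['ee_pos']); ps=o['ee_rot'][2]
    d=np.array([x,y,z])-P; c,s=np.cos(ps),np.sin(ps)
    dy=(yaw-ps+np.pi)%(2*np.pi)-np.pi
    print('units',(np.array([d@[c,s,0],d@[s,-c,0],-d[2]])/.06).round(3),'turn',round(-np.degrees(dy)/10,3),'t',round(o['t'],2),'P',P.round(4),ps.round(4),'F',np.round(o['contact_force'],2),'gap',round(o['finger_gap'],4))
E
python3 -c "
from h import *
plan(.4643,-.2755,.2,-.2)"
```

```text
units [ 6.356 -3.208  0.08 ] turn 2.583 t 0.15 P [ 0.1426 -0.5566  0.2048] 0.2508 F [-0.93 -0.32 -0.16] gap 0.094
```

Emit:
carry_out --targets '[[[50, 0.8, -0.4, 0.01, 0.3], [50, 1.6, -0.8, 0.02, 0.6], [50, 2.4, -1.2, 0.03, 1.0], [50, 3.2, -1.6, 0.04, 1.3], [50, 4.0, -2.0, 0.05, 1.6], [50, 4.8, -2.4, 0.06, 2.0], [50, 5.6, -2.8, 0.07, 2.3], [50, 6.36, -3.2, 0.08, 2.58], [50, 6.36, -3.2, 0.08, 2.58], [50, 6.36, -3.2, 0.08, 2.58]]]'

```text
t: 1.4
ee_pos: [0.4642, -0.2764, 0.2003]
ee_rot: [3.141, 0.001, -0.199]
contact_force: [-0.9, 0.1, -0.2]
finger_gap: 0.0503
```

```bash
python3 -c "
from h import *
im,p=snap('wrist','w1.png')
print(w2px(p,[[.464,-.2755,.076],[.611,-.221,.076]]))
plan(.4643,-.2755,.2,-.2)"
```

```text
[[316.52440212 232.97548645]
 [203.58135809  56.76516822]]
units [ 0.002 -0.024  0.007] turn 0.001 t 1.45 P [ 0.4639 -0.2769  0.2004] -0.1998 F [-0.76 -0.38  0.32] gap 0.0501
```

View pics/w1.png

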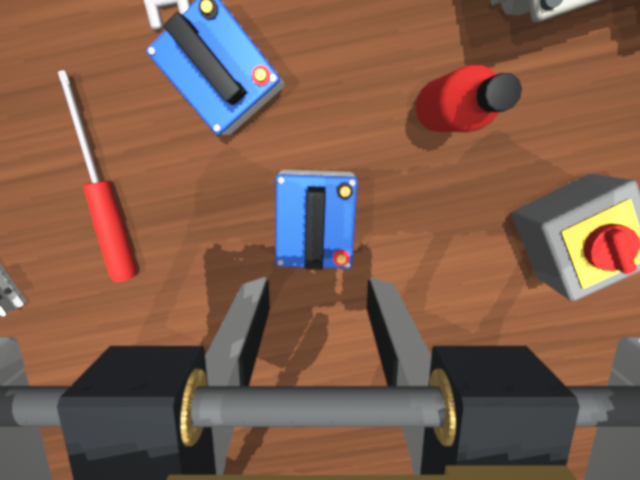

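```bash
python3 - <<'E'
from h import *
p=vision.camera_params('wrist')
for e in [((316,187),(315,267)),((174,18),(236,98))]:
    a,b=[px2w(p,u,v,.076) for u,v in e]; print(a.round(4),b.round(4),((a+b)/2).round(4),np.arctan2(*(a-b)[1::-1]),np.linalg.norm(a-b))
lid=[(.043,.036,.046),(.043,-.036,.046),(-.043,-.036,.046),(-.043,.036,.046)]
print(fit(p,[(278,173),(356,175),(355,269),(276,268)],lid))
E
```

```text
[ 0.5011 -0.2831  0.076 ] [ 0.4346 -0.2687  0.076 ] [ 0.4679 -0.2759  0.076 ] -0.2136325974770681 0.06805070828351373
[ 0.6394 -0.208   0.076 ] [ 0.5787 -0.2376  0.076 ] [ 0.609  -0.2228  0.076 ] 0.4531365172100207 0.06752835996556517
(array([ 0.46508296, -0.27593571, -0.21767499]), array([-0.6,  2.1, -1. , -1.9,  0.9,  0.8,  0.7, -1.1]))
```

```bash
python3 -c "
from h import *
plan(.466,-.276,.052,-.214)"
```

```text
units [ 0.031 -0.021  2.474] turn 0.081 t 1.45 P [ 0.4639 -0.2769  0.2004] -0.1998 F [-0.76 -0.38  0.32] gap 0.0501
```

Emit:
carry_out --targets '[[[50, 0.03, -0.02, 0.5, 0.08], [50, 0.03, -0.02, 1.1, 0.08], [50, 0.03, -0.02, 1.7, 0.08], [50, 0.03, -0.02, 2.2, 0.08], [50, 0.03, -0.02, 2.47, 0.08], [50, 0.03, -0.02, 2.47, 0.08], [0, 0.03, -0.02, 2.47, 0.08], [0, 0.03, -0.02, 2.47, 0.08], [0, 0.03, -0.02, 2.47, 0.08], [0, 0.03, -0.02, 2.47, 0.08]]]'

```text
t: 2.7
ee_pos: [0.4669, -0.2753, 0.0529]
ee_rot: [-3.141, -0.001, -0.214]
contact_force: [0.7, 1.9, 2.8]
finger_gap: 0.016
```

```bash
python3 -c "
from h import *
plan(.466,-.276,.052,-.214)"
```

```text
units [-0.013  0.015  0.015] turn 0.003 t 2.7 P [ 0.4669 -0.2753  0.0529] -0.2135 F [0.68 1.92 2.81] gap 0.016
```

Gripped the bar (gap 16 mm). Lift 60 mm and weigh.

Emit:
carry_out --targets '[[[0, 0, 0, -0.1, 0], [0, 0, 0, -0.4, 0], [0, 0, 0, -0.7, 0], [0, 0, 0, -0.9, 0], [0, 0, 0, -1.0, 0], [0, 0, 0, -1.0, 0], [0, 0, 0, -1.0, 0], [0, 0, 0, -1.0, 0], [0, 0, 0, -1.0, 0], [0, 0, 0, -1.0, 0]]]'

```text
t: 3.95
ee_pos: [0.4666, -0.2755, 0.1123]
ee_rot: [-3.142, 0.0, -0.213]
contact_force: [0.6, 0.5, -1.9]
finger_gap: 0.0159
```

```bash
python3 -c "
from h import *
L=[]
for i in range(6):
    if i: vision.read_camera('wrist')
    o=robot.get_obs(); L.append(o['contact_force'])
print(np.round(L,2),np.mean(L,0)); im,p=snap('wrist','w2.png')
plan(.466,-.276,.054,-.214)"
```

```text
[[ 0.56  0.52 -1.88]
 [-0.51  0.37 -1.22]
 [-0.07 -0.67 -2.27]
 [ 1.09 -1.72 -1.36]
 [ 0.55 -0.01 -1.72]
 [ 0.08  0.13 -1.31]] [ 0.28410493 -0.22918843 -1.62609025]
units [-0.01   0.01   0.975] turn 0.003 t 4.25 P [ 0.4667 -0.2755  0.1125] -0.2135 F [ 0.53 -0.33 -2.32] gap 0.0159
```

View pics/w2.png

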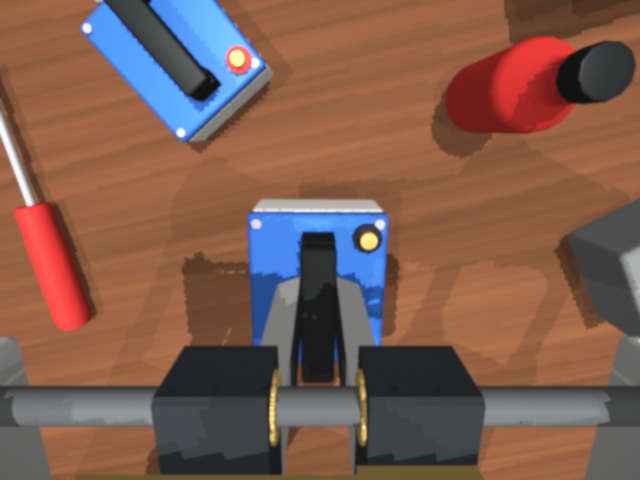

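Emit:
carry_out --targets '[[[0, 0, 0, 0.3, 0], [0, 0, 0, 0.6, 0], [0, 0, 0, 0.8, 0], [0, 0, 0, 0.9, 0], [0, 0, 0, 0.96, 0], [0, 0, 0, 0.99, 0], [0, 0, 0, 1.0, 0], [40, 0, 0, 1.0, 0], [40, 0, 0, 1.0, 0], [40, 0, 0, 1.0, 0]]]'

```text
t: 5.5
ee_pos: [0.4669, -0.2758, 0.0528]
ee_rot: [3.141, -0.001, -0.213]
contact_force: [0.5, 0.1, 0.1]
finger_gap: 0.0393
```

```bash
python3 -c "
from h import *
plan(.61,-.222,.15,.455)"
```

```text
units [ 2.141 -1.381 -1.621] turn -3.83 t 5.5 P [ 0.4669 -0.2758  0.0528] -0.2134 F [0.46 0.09 0.11] gap 0.0393
```

Emit:
carry_out --targets '[[[45, 0, 0, -0.6, 0], [45, 0, 0, -1.3, 0], [45, 0.2, -0.15, -1.62, -0.5], [45, 0.7, -0.45, -1.62, -1.4], [45, 1.3, -0.85, -1.62, -2.3], [45, 1.8, -1.15, -1.62, -3.2], [45, 2.14, -1.38, -1.62, -3.83], [45, 2.14, -1.38, -1.62, -3.83], [45, 2.14, -1.38, -1.62, -3.83], [45, 2.14, -1.38, -1.62, -3.83]]]'

```text
t: 6.75
ee_pos: [0.6086, -0.2223, 0.1498]
ee_rot: [-3.142, 0.001, 0.453]
contact_force: [-0.3, -0.6, 0.6]
finger_gap: 0.045
```

```bash
python3 -c "
from h import *
im,p=snap('wrist','w3.png')
snap('side','s3.png')
print(w2px(p,[[.610,-.222,.076]]))
plan(.61,-.222,.052,.455)"
```

```text
[[317.90263042 249.18342525]]
units [0.018 0.003 1.633] turn -0.009 t 6.85 P [ 0.6089 -0.2223  0.15  ] 0.4535 F [-0.94 -0.12  0.48] gap 0.045
```

View pics/w3.png

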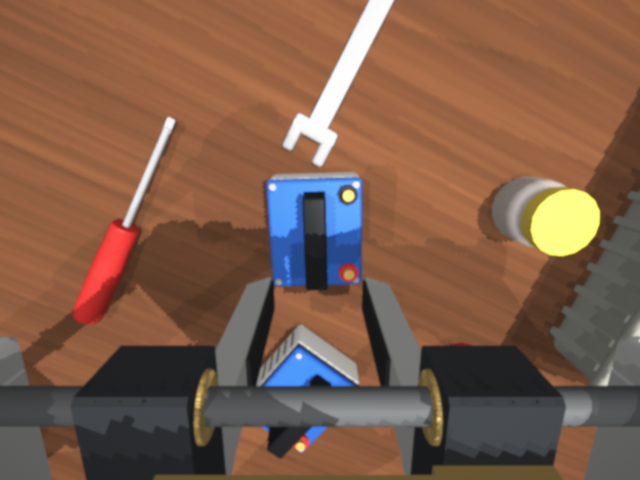

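View pics/s3.png

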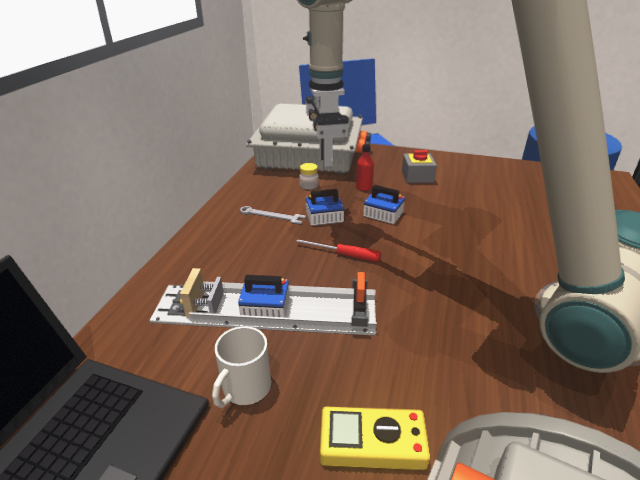

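```bash
python3 - <<'E'
from h import *
p=vision.camera_params('wrist')
a,b=[px2w(p,u,v,.076) for u,v in ((314,193),(315.5,288))]; print(a.round(4),b.round(4),((a+b)/2).round(4),np.arctan2(*(a-b)[1::-1]),np.linalg.norm(a-b))
lid=[(.043,.036,.046),(.043,-.036,.046),(-.043,-.036,.046),(-.043,.036,.046)]
print(fit(p,[(268,180),(360,179),(364,283),(274,286)],lid))
print(px2w(p,545,340,0),px2w(vision.camera_params('top'),540,245,.0))
plan(.611,-.2225,.052,.455)
E
```

```text
[ 0.6446 -0.2024  0.076 ] [ 0.5832 -0.2333  0.076 ] [ 0.6139 -0.2178  0.076 ] 0.4664245789765701 0.06878323981779469
(array([ 0.61238326, -0.21989998,  0.48943642]), array([-0.6,  1.4,  2.7, -1.1, -1.1,  0. , -1. , -0.3]))
[ 0.60244082 -0.47319952  0.        ] [ 0.62116539 -0.48097099  0.        ]
units [0.03  0.018 1.633] turn -0.009 t 6.85 P [ 0.6089 -0.2223  0.15  ] 0.4535 F [-0.94 -0.12  0.48] gap 0.045
```

```bash
python3 -c "
from h import *
plan(.613,-.2192,.052,.468)"
```

```text
units [ 0.084 -0.017  1.633] turn -0.083 t 6.85 P [ 0.6089 -0.2223  0.15  ] 0.4535 F [-0.94 -0.12  0.48] gap 0.045
```

Emit:
carry_out --targets '[[[45, 0.08, -0.02, 0.4, -0.08], [45, 0.08, -0.02, 0.8, -0.08], [45, 0.08, -0.02, 1.2, -0.08], [45, 0.08, -0.02, 1.5, -0.08], [45, 0.08, -0.02, 1.63, -0.08], [45, 0.08, -0.02, 1.63, -0.08], [0, 0.08, -0.02, 1.63, -0.08], [0, 0.08, -0.02, 1.63, -0.08], [0, 0.08, -0.02, 1.63, -0.08], [0, 0.08, -0.02, 1.63, -0.08]]]'

```text
t: 8.1
ee_pos: [0.6134, -0.218, 0.0522]
ee_rot: [-3.141, -0.0, 0.469]
contact_force: [-0.9, 2.2, 3.2]
finger_gap: 0.0159
```

Emit:
carry_out --targets '[[[0, 0, 0, -0.1, 0], [0, 0, 0, -0.4, 0], [0, 0, 0, -0.7, 0], [0, 0, 0, -0.9, 0], [0, 0, 0, -1.0, 0], [0, 0, 0, -1.0, 0], [0, 0, 0, -1.0, 0], [0, 0, 0, -1.0, 0], [0, 0, 0, -1.0, 0], [0, 0, 0, -1.0, 0]]]'

```text
t: 9.35
ee_pos: [0.6135, -0.2186, 0.1117]
ee_rot: [-3.141, 0.0, 0.469]
contact_force: [-1.1, 0.7, -5.4]
finger_gap: 0.0158
```

```bash
python3 -c "
from h import *
L=[]
for i in range(6):
    if i: vision.read_camera('wrist')
    o=robot.get_obs(); L.append(o['contact_force'])
print(np.round(L,2),np.mean(L,0), o['torque']); im,p=snap('wrist','w4.png')
plan(.613,-.2192,.052,.468)"
```

```text
[[-1.05  0.74 -5.42]
 [-0.19  0.47 -5.44]
 [-0.01 -0.48 -4.89]
 [-0.18  0.38 -4.42]
 [-0.46 -0.17 -4.86]
 [-0.36  0.36 -4.63]] [-0.37556702  0.21737005 -4.94371087] [-0.06773713  0.03811777 -0.00528961]
units [-0.012  0.005  0.998] turn 0.006 t 9.65 P [ 0.6135 -0.2186  0.1119] 0.469 F [ 0.07  0.12 -4.93] gap 0.0156
```

View pics/w4.png

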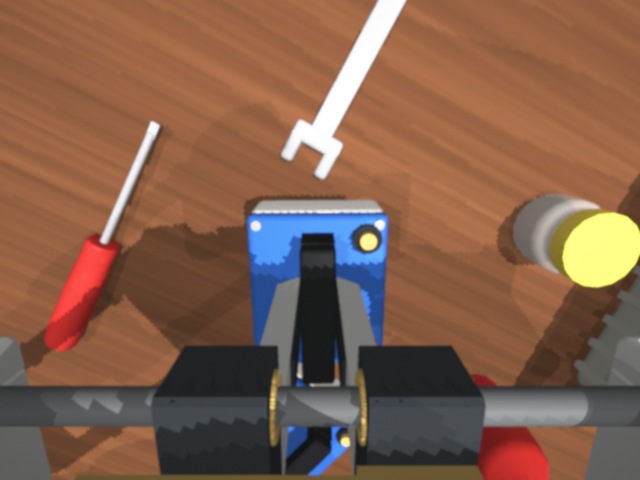

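```bash
python3 - <<'E'
from h import *
p=vision.camera_params('wrist'); o=robot.get_obs(); P=o['ee_pos']; ps=o['ee_rot'][2]
for u,v,z in ((249,215,.1057),(386,214,.1057),(303,235,.1357),(334,235,.1357)):
    X=px2w(p,u,v,z)-P; c,s=np.cos(ps),np.sin(ps); print((X@[c,s,0]).round(4),(X@[s,-c,0]).round(4))
# refine tray
p=vision.camera_params('top')
def d(u,v,z): print((u,v,z),px2w(p,u/2.8+200,v/2.8+100,z).round(4))
# rail edges from ta
E
python3 - <<'E'
import cv2
a=cv2.imread('pics/top0.png')
cv2.imwrite('pics/tc.png',cv2.resize(a[105:205,225:300],None,fx=6,fy=6,interpolation=cv2.INTER_CUBIC))
cv2.imwrite('pics/td.png',cv2.resize(a[205:305,225:300],None,fx=6,fy=6,interpolation=cv2.INTER_CUBIC))
E
```

```text
0.0406 -0.0341
0.0411 0.0342
0.0384 -0.0061
0.0384 0.0071
```

View pics/tc.png

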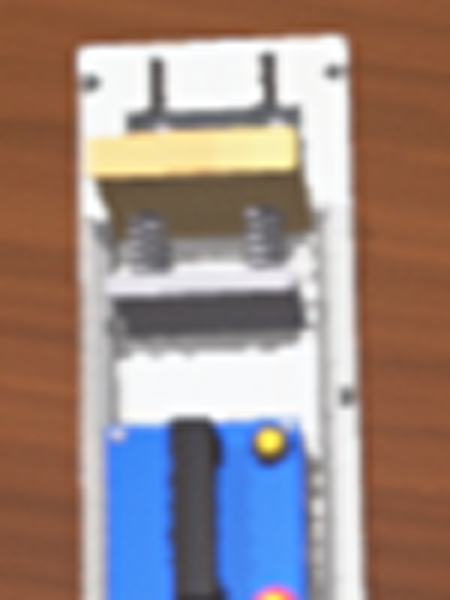

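View pics/td.png

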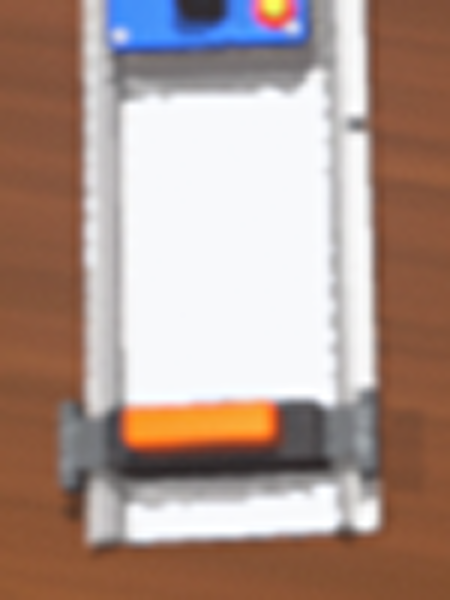

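```bash
python3 -c "
from h import *
plan(.524,.1255,.185,.195)"
```

```text
units [ 1.262 -5.79  -1.219] turn 1.57 t 9.65 P [ 0.6135 -0.2186  0.1119] 0.469 F [ 0.07  0.12 -4.93] gap 0.0156
```

Emit:
carry_out --targets '[[[0, 0, 0, -0.5, 0], [0, 0, 0, -1.0, 0], [0, 0.15, -0.7, -1.22, 0.2], [0, 0.35, -1.6, -1.22, 0.45], [0, 0.55, -2.5, -1.22, 0.7], [0, 0.75, -3.4, -1.22, 0.95], [0, 0.95, -4.3, -1.22, 1.2], [0, 1.1, -5.1, -1.22, 1.4], [0, 1.26, -5.79, -1.22, 1.57], [0, 1.26, -5.79, -1.22, 1.57]]]'

```text
t: 10.9
ee_pos: [0.5227, 0.1284, 0.1853]
ee_rot: [-3.14, -0.0, 0.199]
contact_force: [-0.0, -1.2, -5.2]
finger_gap: 0.0156
```

```bash
python3 -c "
from h import *
im,p=snap('wrist','w5.png')
plan(.524,.1255,.185,.195)"
```

```text
units [0.005 0.017 0.005] turn 0.018 t 10.95 P [0.5235 0.1265 0.1853] 0.1981 F [ 0.26 -0.3  -4.83] gap 0.0156
```

View pics/w5.png

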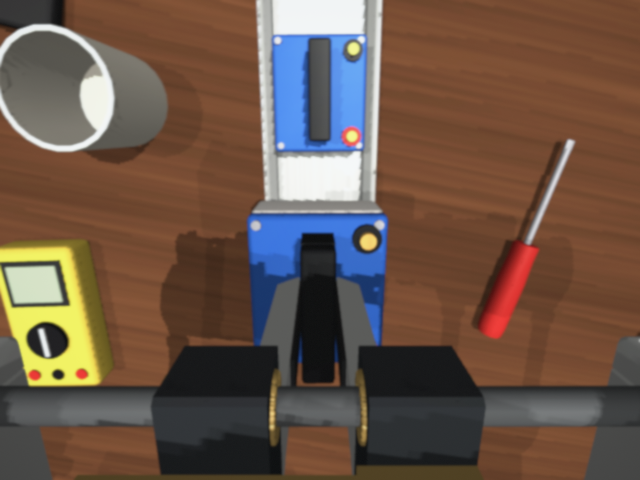

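```bash
python3 - <<'E'
import cv2
a=cv2.imread('pics/w5.png')
cv2.imwrite('pics/w5a.png',cv2.resize(a[0:220,230:410],None,fx=2.7,fy=2.7,interpolation=cv2.INTER_CUBIC))
E
```

```text
(no output)
```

View pics/w5a.png

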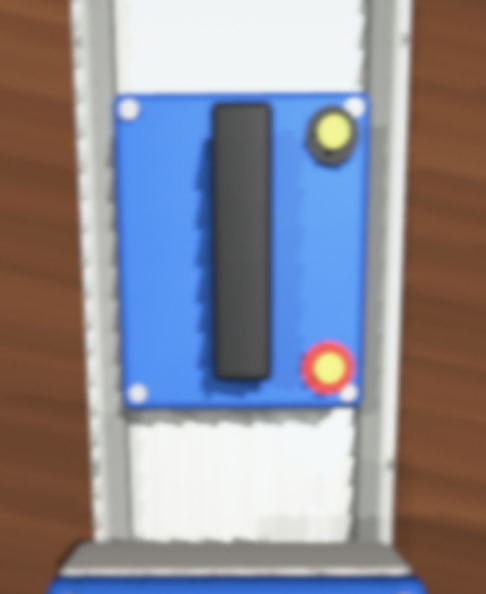

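```bash
python3 - <<'E'
from h import *
p=vision.camera_params('wrist'); o=robot.get_obs(); P=o['ee_pos']; ps=o['ee_rot'][2]; c,s=np.cos(ps),np.sin(ps)
def T(u,v,z):
    X=px2w(p,u/2.7+230,v/2.7,z); D=X-P; return X.round(4),(D@[c,s,0]).round(4),(D@[s,-c,0]).round(4)
for n,L,z in (('floorL',[(117,50),(131,520)],.006),('floorR',[(362,50),(351,500)],.006),('outL',[(72,10),(97,540)],.006),('outR',[(411,10),(392,540)],.006)):
    print(n,[T(u,v,z) for u,v in L])
lid=[(.043,.036,.052),(.043,-.036,.052),(-.043,-.036,.052),(-.043,.036,.052)]
q=np.array([(114,95),(368,95),(360,406),(124,407)])/2.7+[230,0]
f=fit(p,q,lid);print(f); D=f[0][:2]-P[:2]; print(D@[c,s],D@[s,-c])
for u,v,z in ((249,215,.179),(386,214,.179)):
    D=px2w(p,u,v,z)-P; print(D@[c,s,0],D@[s,-c,0])
print(w2px(p,[P+np.array([c*.1,s*.1,-.15])]))
E
```

```text
floorL [(array([0.685 , 0.1967, 0.006 ]), np.float64(0.1721), np.float64(-0.037)), (array([0.5405, 0.1675, 0.006 ]), np.float64(0.0248), np.float64(-0.0369))]
floorR [(array([0.7   , 0.1217, 0.006 ]), np.float64(0.1721), np.float64(0.0394)), (array([0.5626, 0.0932, 0.006 ]), np.float64(0.0318), np.float64(0.0403))]
outL [(array([0.6931, 0.2121, 0.006 ]), np.float64(0.1831), np.float64(-0.0506)), (array([0.5312, 0.1781, 0.006 ]), np.float64(0.0177), np.float64(-0.0491))]
outR [(array([0.7138, 0.1093, 0.006 ]), np.float64(0.1832), np.float64(0.0542)), (array([0.5516, 0.0758, 0.006 ]), np.float64(0.0176), np.float64(0.0552))]
(array([0.62931612, 0.14604055, 0.20154612]), array([ 0.9,  1.2,  1.6, -0.8, -1.1, -1.1, -1.4,  0.7]))
0.10759361012503607 0.0016348922573263768
0.04057430785065752 -0.034184008229239705
0.04105437390214045 0.034192827488394535
[[317.33734383 106.83417378]]
```

Emit:
carry_out --targets '[[[0, 0.02, 0.03, 0.2, 0], [0, 0.03, 0.03, 0.5, 0], [0, 0.03, 0.03, 0.9, 0], [0, 0.03, 0.03, 1.3, 0], [0, 0.03, 0.03, 1.6, 0], [0, 0.03, 0.03, 1.75, 0], [0, 0.03, 0.03, 1.75, 0], [0, 0.03, 0.03, 1.75, 0], [0, 0.03, 0.03, 1.75, 0], [0, 0.03, 0.03, 1.75, 0]]]'

```text
t: 12.2
ee_pos: [0.5264, 0.1241, 0.0806]
ee_rot: [3.141, -0.001, 0.195]
contact_force: [0.9, 1.1, -5.4]
finger_gap: 0.016
```

```bash
python3 -c "
from h import *
im,p=snap('wrist','w6.png');s,_=snap('side','s6.png')
cv2.imwrite('pics/w6a.png',cv2.resize(im[0:230,200:440],None,fx=2.5,fy=2.5,interpolation=cv2.INTER_CUBIC))
cv2.imwrite('pics/s6a.png',cv2.resize(s[230:350,140:400],None,fx=3,fy=3,interpolation=cv2.INTER_CUBIC))
plan(.524,.1255,.0585,.2)"
```

```text
units [-0.031 -0.03   0.365] turn -0.027 t 12.3 P [0.5262 0.1241 0.0804] 0.1952 F [-0.05 -0.55 -4.86] gap 0.0157
```

View pics/w6a.png

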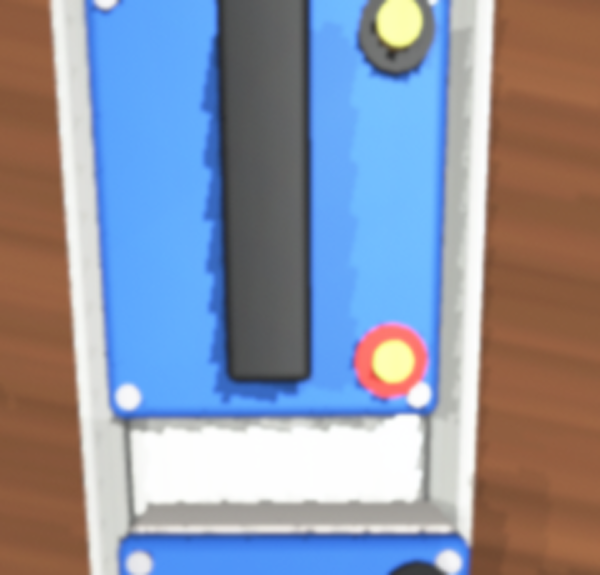

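View pics/s6a.png

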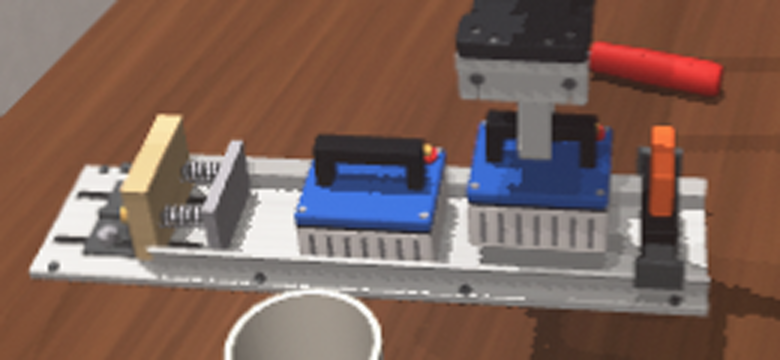

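```bash
python3 - <<'E'
from h import *
p=vision.camera_params('wrist'); o=robot.get_obs(); P=o['ee_pos']; ps=o['ee_rot'][2]; c,s=np.cos(ps),np.sin(ps)
for u,v,z in ((132,500,.006),(427,500,.006),(126,425,.006),(430,425,.006),(120,540,.0743),(469,540,.0743),(112,414,.052),(436,413,.052),(87,0,.052),(450,0,.052)):
    D=px2w(p,u/2.5+200,v/2.5,z)-P; print((u,v),(D@[c,s,0]).round(4),(D@[s,-c,0]).round(4))
E
```

```text
(132, 500) 0.0362 -0.0437
(427, 500) 0.0361 0.036
(126, 425) 0.0562 -0.0443
(430, 425) 0.0562 0.036
(120, 540) 0.0401 -0.0347
(469, 540) 0.0401 0.035
(112, 414) 0.063 -0.0392
(436, 413) 0.0632 0.0307
(87, 0) 0.1416 -0.0398
(450, 0) 0.1416 0.0302
```

Emit:
carry_out --targets '[[[0, 0, -0.03, 0, -0.02], [0, 0, -0.065, 0, -0.05], [0, 0, -0.065, 0, -0.05], [0, 0, -0.065, 0.08, -0.05], [0, 0, -0.065, 0.16, -0.05], [0, 0, -0.065, 0.23, -0.05], [0, 0, -0.065, 0.29, -0.05], [0, 0, -0.065, 0.33, -0.05], [0, 0, -0.065, 0.35, -0.05], [0, 0, -0.065, 0.35, -0.05]]]'

```text
t: 13.55
ee_pos: [0.5254, 0.1278, 0.0591]
ee_rot: [3.141, -0.0, 0.204]
contact_force: [-0.5, 0.2, -4.7]
finger_gap: 0.016
```

```bash
python3 -c "
from h import *
im,p=snap('wrist','w7.png');s,_=snap('side','s7.png')
cv2.imwrite('pics/w7a.png',cv2.resize(im[0:260,200:440],None,fx=2.3,fy=2.3,interpolation=cv2.INTER_CUBIC))
cv2.imwrite('pics/s7a.png',cv2.resize(s[230:350,140:400],None,fx=3,fy=3,interpolation=cv2.INTER_CUBIC))
plan(.524,.1255,.0585,.2); print(robot.get_obs()['torque'])"
```

```text
units [-0.033  0.033  0.011] turn 0.021 t 13.65 P [0.5255 0.1278 0.0592] 0.2037 F [ 0.54 -0.26 -5.41] gap 0.0155
[0.04019504 0.01720546 0.01932585]
```

View pics/w7a.png

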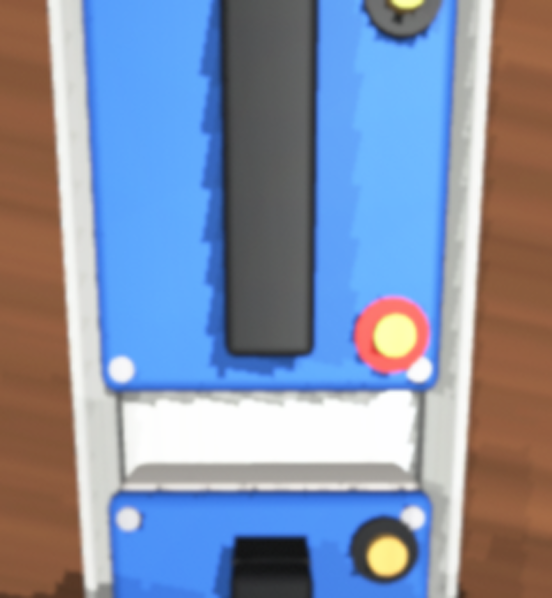

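View pics/s7a.png

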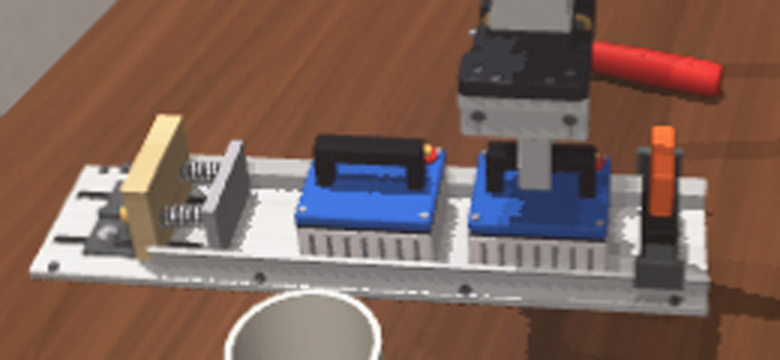

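Emit:
carry_out --targets '[[[0, 0, 0, 0.005, 0], [0, 0, 0, 0.01, 0], [0, 0, 0, 0.012, 0], [0, 0, 0, 0.015, 0], [0, 0, 0, 0.018, 0], [0, 0, 0, 0.02, 0], [0, 0, 0, 0.022, 0], [0, 0, 0, 0.025, 0], [0, 0, 0, 0.025, 0], [0, 0, 0, 0.025, 0]]]'

```text
t: 14.9
ee_pos: [0.5254, 0.1283, 0.0587]
ee_rot: [-3.141, -0.001, 0.204]
contact_force: [-4.2, 1.4, 7.1]
finger_gap: 0.0154
```

```bash
python3 -c "
from h import *
vision.read_camera('side');print(robot.get_obs()['contact_force']);vision.read_camera('side')
plan(.524,.1255,.0585,.2)"
```

```text
[-2.21174117  2.22612437  7.24749405]
units [-0.032  0.041  0.003] turn 0.021 t 15.0 P [0.5254 0.1283 0.0587] 0.2036 F [-4.    2.65  7.39] gap 0.0156
```

Emit:
carry_out --targets '[[[40, 0, 0, 0, 0], [40, 0, 0, 0, 0], [40, 0, 0, 0, 0], [40, 0, 0, -0.1, 0], [40, 0, 0, -0.4, 0], [40, 0, 0, -0.9, 0], [40, 0, 0, -1.5, 0], [0, 0, 0, -1.9, 0], [0, 0, 0, -1.9, 0], [0, 0, 0, -1.9, 0]]]'

```text
t: 16.25
ee_pos: [0.5246, 0.1277, 0.1706]
ee_rot: [-3.142, 0.001, 0.204]
contact_force: [-0.4, -0.0, 0.2]
finger_gap: 0.0136
```

```bash
python3 -c "
from h import *
t,p=snap('top','t8.png');s,_=snap('side','s8.png')
cv2.imwrite('pics/s8a.png',cv2.resize(s[180:350,140:400],None,fx=3,fy=3,interpolation=cv2.INTER_CUBIC))
plan(.411,.105,.172,.2)"
```

```text
units [-1.927 -0.012 -0.031] turn 0.021 t 16.35 P [0.5243 0.1277 0.1701] 0.2037 F [ 0.44 -0.68  0.11] gap 0.0051
```

View pics/s8a.png

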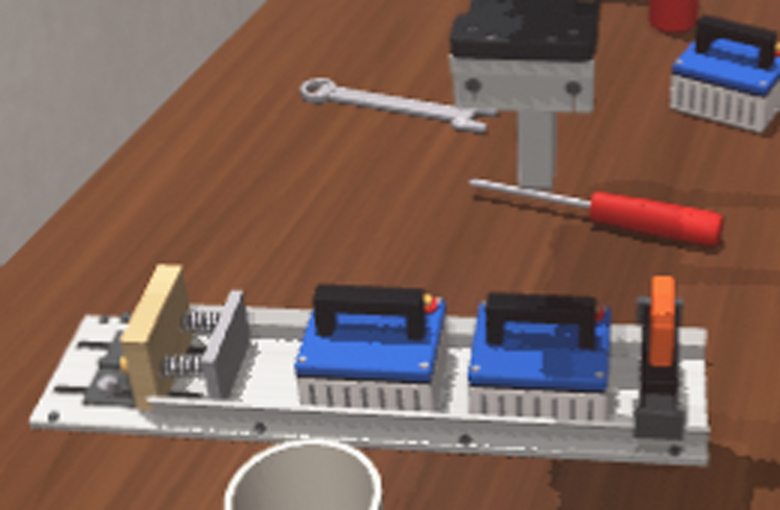

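Emit:
carry_out --targets '[[[0, -0.4, 0, 0, 0], [0, -0.9, -0.01, 0, 0], [0, -1.5, -0.01, 0, 0.02], [0, -1.95, -0.01, 0, 0.02], [0, -1.95, -0.01, 0, 0.02], [0, -1.95, -0.01, 0, 0.02], [0, -1.95, -0.01, 0, 0.02], [0, -1.95, -0.01, 0, 0.02], [0, -1.95, -0.01, 0, 0.02], [0, -1.95, -0.01, 0, 0.02]]]'

```text
t: 17.6
ee_pos: [0.4108, 0.1048, 0.1715]
ee_rot: [3.142, 0.0, 0.2]
contact_force: [0.5, 0.2, 0.4]
finger_gap: 0.0005
```

```bash
python3 -c "
from h import *
im,p=snap('wrist','w9.png')
plan(.411,.105,.03,.2)"
```

```text
units [ 0.006 -0.003  2.358] turn 0.001 t 17.65 P [0.4107 0.1048 0.1715] 0.2002 F [ 0.   -0.56 -0.15] gap 0.0002
```

View pics/w9.png

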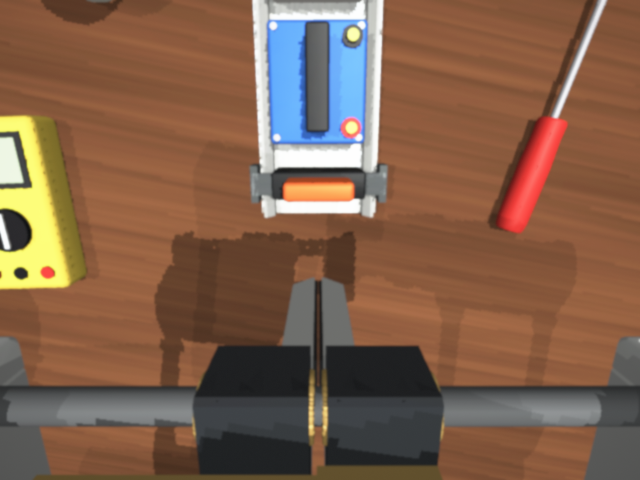

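```bash
python3 - <<'E'
from h import *
p=vision.camera_params('wrist'); o=robot.get_obs(); P=o['ee_pos']; ps=o['ee_rot'][2]; c,s=np.cos(ps),np.sin(ps)
for u,v,z in ((284,200,.088),(354,200,.088),(284,182,.088),(354,180,.088),(268,200,.053),(268,169,.053),(268,143,.052),(318,212,.006),(270,213,.006),(366,213,.006)):
    D=px2w(p,u,v,z)-P; print((u,v,z),(D@[c,s,0]).round(4),(D@[s,-c,0]).round(4))
E
```

```text
(284, 200, 0.088) 0.0345 -0.0234
(354, 200, 0.088) 0.0345 0.0255
(284, 182, 0.088) 0.047 -0.0231
(354, 180, 0.088) 0.0484 0.0252
(268, 200, 0.053) 0.0283 -0.0392
(268, 169, 0.053) 0.0526 -0.0383
(268, 143, 0.052) 0.0721 -0.0378
(318, 212, 0.006) 0.0088 0.0005
(270, 213, 0.006) 0.0078 -0.044
(366, 213, 0.006) 0.0078 0.0449
```

Emit:
carry_out --targets '[[[0, 0, 0.01, 0.5, 0], [0, 0, 0.01, 1.1, 0], [0, 0, 0.01, 1.7, 0], [0, 0, 0.01, 2.1, 0], [0, 0, 0.01, 2.3, 0], [0, 0, 0.01, 2.36, 0], [0, 0.1, 0.01, 2.36, 0], [0, 0.2, 0.01, 2.36, 0], [0, 0.25, 0.01, 2.36, 0], [0, 0.25, 0.01, 2.36, 0]]]'

```text
t: 18.9
ee_pos: [0.426, 0.1072, 0.0302]
ee_rot: [3.141, -0.001, 0.2]
contact_force: [-0.1, -0.1, -0.4]
finger_gap: 0.0005
```

Emit:
carry_out --targets '[[[0, 0.04, 0, 0, 0], [0, 0.08, 0, 0, 0], [0, 0.12, 0, 0, 0], [0, 0.17, 0, 0, 0], [0, 0.22, 0, 0, 0], [0, 0.27, 0, 0, 0], [0, 0.32, 0, 0, 0], [0, 0.36, 0, 0, 0], [0, 0.4, 0, 0, 0], [0, 0.4, 0, 0, 0]]]'

```text
t: 20.15
ee_pos: [0.4492, 0.1121, 0.0298]
ee_rot: [-3.142, -0.0, 0.2]
contact_force: [-4.4, 0.4, -2.1]
finger_gap: 0.0005
```

```bash
python3 -c "
from h import *
vision.read_camera('wrist')
s,_=snap('side','s10.png')
cv2.imwrite('pics/s10a.png',cv2.resize(s[180:350,140:400],None,fx=3,fy=3,interpolation=cv2.INTER_CUBIC))
plan(.411,.105,.03,.2)"
```

```text
units [-0.646 -0.012 -0.002] turn 0.001 t 20.25 P [0.4492 0.112  0.0299] 0.2001 F [-3.75  0.25 -1.81] gap 0.0005
```

View pics/s10a.png

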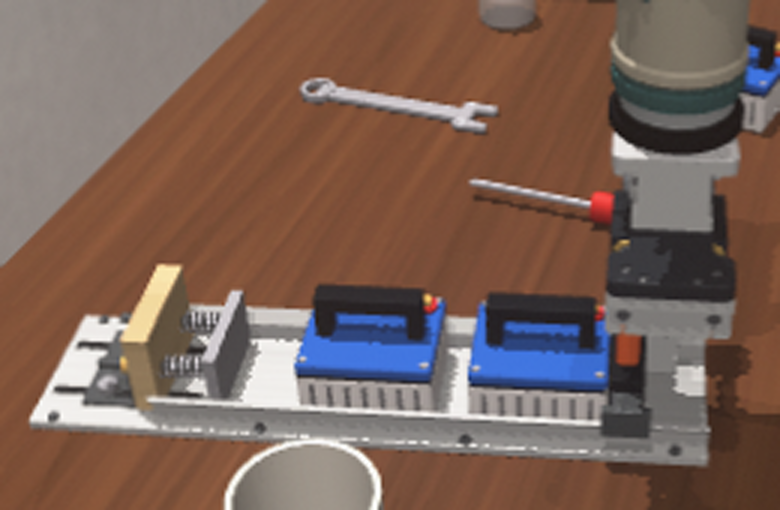

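Emit:
carry_out --targets '[[[0, 0.04, 0, 0, 0], [0, 0.08, 0, 0, 0], [0, 0.13, 0, 0, 0], [0, 0.18, 0, 0, 0], [0, 0.23, 0, 0, 0], [0, 0.28, 0, 0, 0], [0, 0.33, 0, 0, 0], [0, 0.37, 0, 0, 0], [0, 0.4, 0, 0, 0], [0, 0.4, 0, 0, 0]]]'

```text
t: 21.5
ee_pos: [0.4705, 0.1164, 0.0299]
ee_rot: [-3.142, 0.004, 0.2]
contact_force: [-6.9, -0.2, 2.3]
finger_gap: 0.0005
```

```bash
python3 -c "
from h import *
plan(.411,.105,.03,.2)
im,p=snap('wrist','w11.png')
s,_=snap('side','s11.png')
cv2.imwrite('pics/s11a.png',cv2.resize(s[180:350,140:400],None,fx=3,fy=3,interpolation=cv2.INTER_CUBIC))
"
```

```text
units [-1.009 -0.011 -0.002] turn 0.002 t 21.5 P [0.4705 0.1164 0.0299] 0.2003 F [-6.95 -0.22  2.29] gap 0.0005
```

View pics/w11.png

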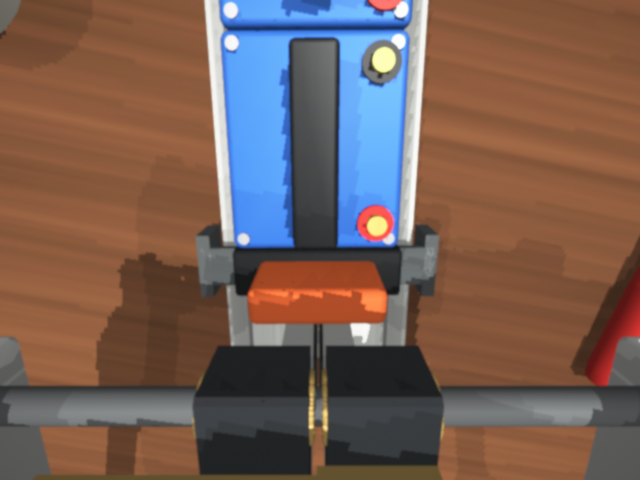

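View pics/s11a.png

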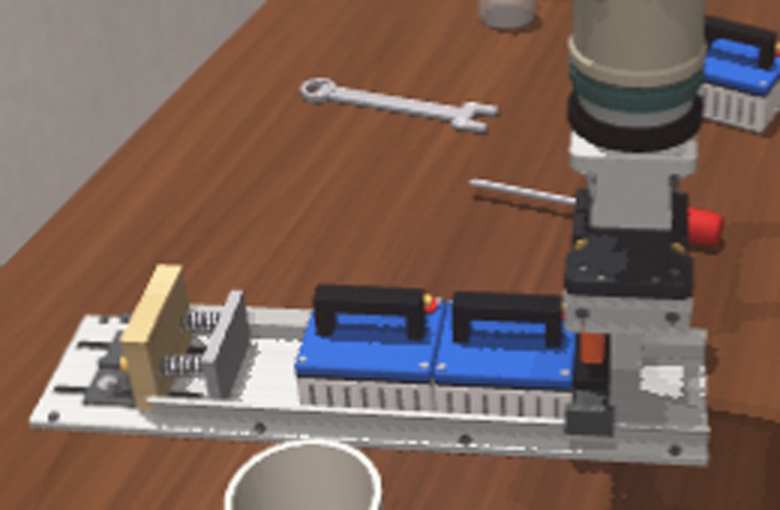

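Emit:
carry_out --targets '[[[0, 0.04, 0, 0, 0], [0, 0.08, 0, 0, 0], [0, 0.13, 0, 0, 0], [0, 0.18, 0, 0, 0], [0, 0.23, 0, 0, 0], [0, 0.28, 0, 0, 0], [0, 0.33, 0, 0, 0], [0, 0.37, 0, 0, 0], [0, 0.4, 0, 0, 0], [0, 0.42, 0, 0, 0]]]'

```text
t: 22.85
ee_pos: [0.4924, 0.121, 0.0299]
ee_rot: [-3.141, 0.009, 0.201]
contact_force: [-11.9, -2.1, 8.1]
finger_gap: 0.0001
```

```bash
python3 -c "
from h import *
plan(.411,.105,.03,.2)
im,p=snap('wrist','w12.png')
s,_=snap('side','s12.png')
cv2.imwrite('pics/s12a.png',cv2.resize(s[240:340,160:320],None,fx=5,fy=5,interpolation=cv2.INTER_CUBIC))
plan(.411,.105,.03,.2)
"
```

```text
units [-1.382 -0.01  -0.002] turn 0.004 t 22.85 P [0.4924 0.121  0.0299] 0.2006 F [-11.95  -2.08   8.09] gap 0.0001
units [-1.388e+00 -1.000e-02 -1.000e-03] turn 0.003 t 22.95 P [0.4927 0.121  0.0299] 0.2006 F [-11.27  -1.83   6.3 ] gap 0.0005
```

View pics/w12.png

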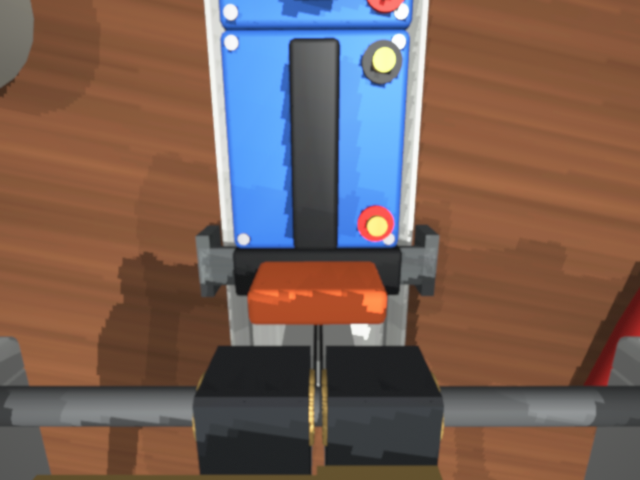

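View pics/s12a.png

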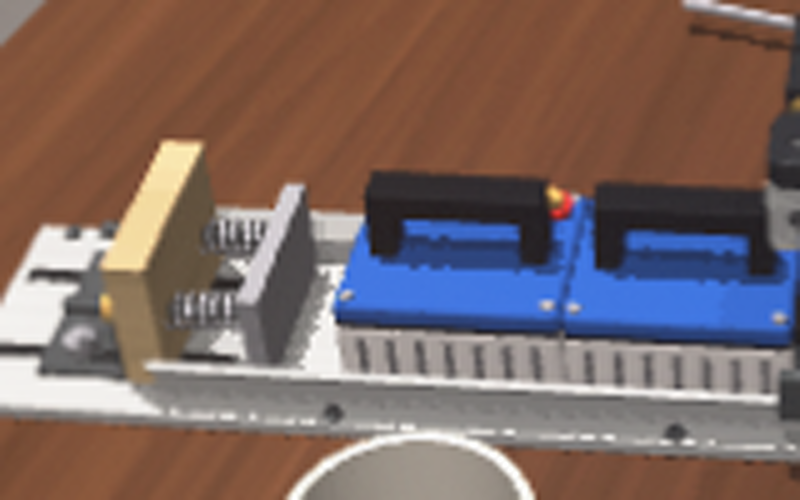

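Emit:
carry_out --targets '[[[0, 0.04, 0, 0, 0], [0, 0.08, 0, 0, 0], [0, 0.12, 0, 0, 0], [0, 0.16, 0, 0, 0], [0, 0.2, 0, 0, 0], [0, 0.23, 0, 0, 0], [0, 0.26, 0, 0, 0], [0, 0.28, 0, 0, 0], [0, 0.3, 0, 0, 0], [0, 0.3, 0, 0, 0]]]'

```text
t: 24.2
ee_pos: [0.5104, 0.1247, 0.0299]
ee_rot: [-3.141, 0.008, 0.2]
contact_force: [-11.5, -1.1, 6.2]
finger_gap: 0.0001
```

```bash
python3 -c "
from h import *
plan(.411,.105,.03,.2)
s,_=snap('side','s13.png')
cv2.imwrite('pics/s13a.png',cv2.resize(s[240:340,160:320],None,fx=5,fy=5,interpolation=cv2.INTER_CUBIC))
plan(.411,.105,.03,.2)
"
```

```text
units [-1.689e+00 -9.000e-03 -1.000e-03] turn 0.003 t 24.2 P [0.5104 0.1247 0.0299] 0.2005 F [-11.52  -1.06   6.21] gap 0.0001
units [-1.689e+00 -9.000e-03 -1.000e-03] turn 0.002 t 24.25 P [0.5104 0.1247 0.0299] 0.2004 F [-10.66  -1.5    6.03] gap 0.0006
```

View pics/s13a.png

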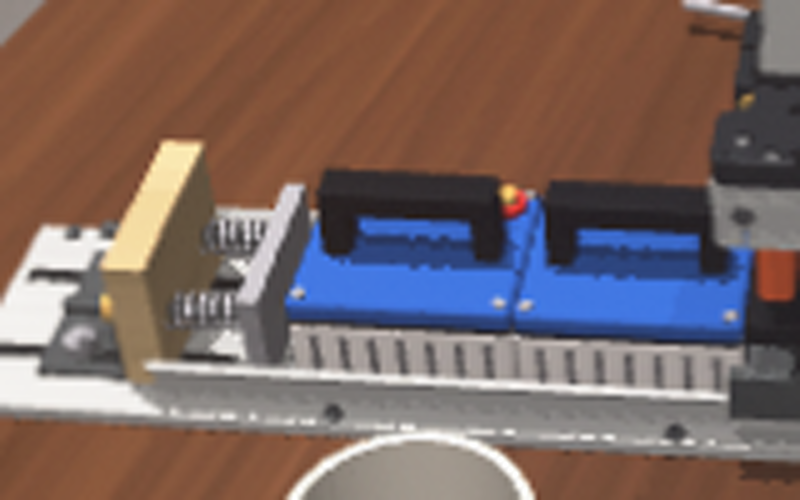

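Emit:
carry_out --targets '[[[0, 0.01, 0, 0, 0], [0, 0.02, 0, 0, 0], [0, 0.03, 0, 0, 0], [0, 0.04, 0, 0, 0], [0, 0.05, 0, 0, 0], [0, 0.06, 0, 0, 0], [0, 0.07, 0, 0, 0], [0, 0.07, 0, 0, 0], [0, 0.07, 0, 0, 0], [0, 0.07, 0, 0, 0]]]'

```text
t: 25.5
ee_pos: [0.5144, 0.1255, 0.0299]
ee_rot: [-3.141, 0.009, 0.201]
contact_force: [-11.5, -1.6, 7.4]
finger_gap: 0.0005
```

```bash
python3 -c "
from h import *
plan(.411,.105,.03,.2)
s,_=snap('side','s14.png')
cv2.imwrite('pics/s14a.png',cv2.resize(s[240:340,160:320],None,fx=5,fy=5,interpolation=cv2.INTER_CUBIC))
plan(.411,.105,.03,.2)
"
```

```text
units [-1.756e+00 -8.000e-03 -1.000e-03] turn 0.003 t 25.5 P [0.5144 0.1255 0.0299] 0.2005 F [-11.49  -1.63   7.41] gap 0.0005
units [-1.756 -0.008 -0.002] turn 0.003 t 25.55 P [0.5144 0.1255 0.0299] 0.2006 F [-11.12  -1.09   6.16] gap 0.0005
```

View pics/s14a.png

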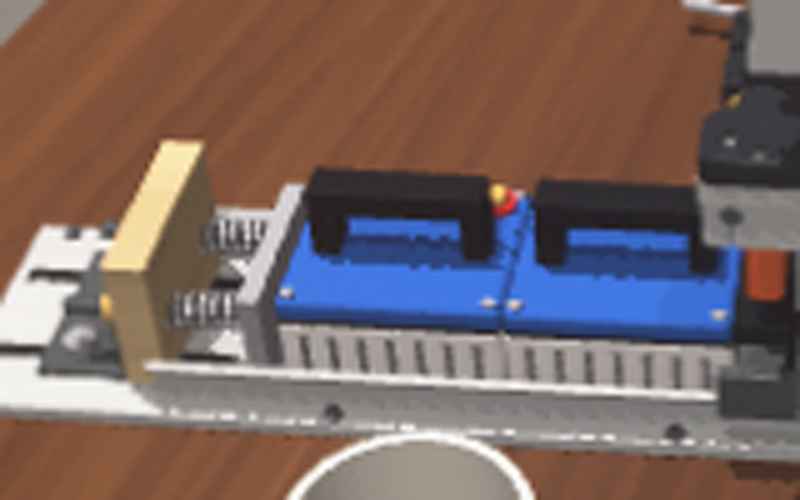

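Emit:
carry_out --targets '[[[0, 0.005, 0, 0, 0], [0, 0.01, 0, 0, 0], [0, 0.015, 0, 0, 0], [0, 0.02, 0, 0, 0], [0, 0.025, 0, 0, 0], [0, 0.03, 0, 0, 0], [0, 0.03, 0, 0, 0], [0, 0.03, 0, 0, 0], [0, 0.03, 0, 0, 0], [0, 0.03, 0, 0, 0]]]'

```text
t: 26.8
ee_pos: [0.516, 0.1259, 0.0299]
ee_rot: [-3.141, 0.009, 0.201]
contact_force: [-11.5, -1.6, 7.4]
finger_gap: 0.0003
```

```bash
python3 -c "
from h import *
plan(.411,.105,.03,.2)
vision.read_camera('side')
plan(.411,.105,.03,.2)
"
```

```text
units [-1.785 -0.008 -0.002] turn 0.003 t 26.8 P [0.516  0.1259 0.0299] 0.2006 F [-11.46  -1.63   7.4 ] gap 0.0003
units [-1.785e+00 -8.000e-03 -1.000e-03] turn 0.003 t 26.85 P [0.5161 0.1259 0.0299] 0.2005 F [-12.59  -2.1    7.09] gap 0.0007
```

Emit:
carry_out --targets '[[[0, 0.005, 0, 0, 0], [0, 0.01, 0, 0, 0], [0, 0.015, 0, 0, 0], [0, 0.02, 0, 0, 0], [0, 0.025, 0, 0, 0], [0, 0.03, 0, 0, 0], [0, 0.03, 0, 0, 0], [0, 0.03, 0, 0, 0], [0, 0.03, 0, 0, 0], [0, 0.03, 0, 0, 0]]]'

```text
t: 28.1
ee_pos: [0.5178, 0.1262, 0.0299]
ee_rot: [-3.141, 0.009, 0.201]
contact_force: [-11.5, -1.6, 6.0]
finger_gap: 0.0008
```

```bash
python3 -c "
from h import *
plan(.411,.105,.03,.2)
s,_=snap('side','s15.png')
cv2.imwrite('pics/s15a.png',cv2.resize(s[240:340,160:320],None,fx=5,fy=5,interpolation=cv2.INTER_CUBIC))
plan(.411,.105,.03,.2)
"
```

```text
units [-1.815e+00 -8.000e-03 -1.000e-03] turn 0.003 t 28.1 P [0.5178 0.1262 0.0299] 0.2005 F [-11.52  -1.61   6.01] gap 0.0008
units [-1.815 -0.008 -0.002] turn 0.003 t 28.15 P [0.5178 0.1262 0.0299] 0.2005 F [-10.79  -0.82   6.73] gap 0.0004
```

View pics/s15a.png

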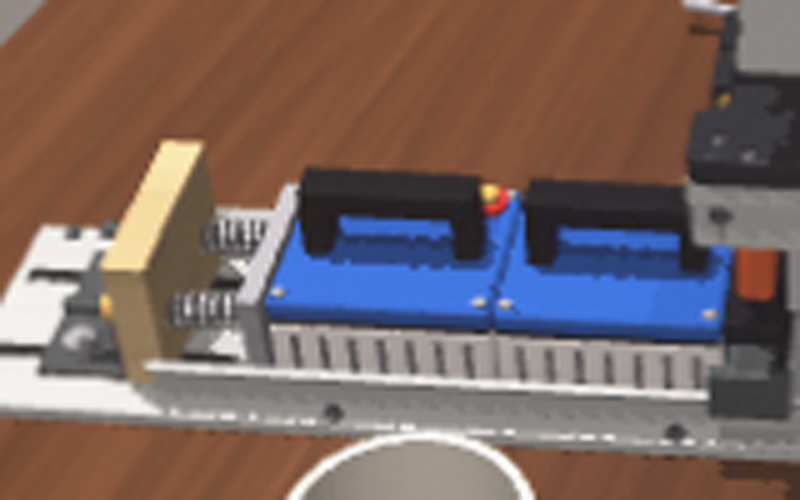

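Emit:
carry_out --targets '[[[0, 0.005, 0, 0, 0], [0, 0.01, 0, 0, 0], [0, 0.015, 0, 0, 0], [0, 0.02, 0, 0, 0], [0, 0.025, 0, 0, 0], [0, 0.03, 0, 0, 0], [0, 0.03, 0, 0, 0], [0, 0.03, 0, 0, 0], [0, 0.03, 0, 0, 0], [0, 0.03, 0, 0, 0]]]'

```text
t: 29.4
ee_pos: [0.5196, 0.1266, 0.0299]
ee_rot: [-3.141, 0.009, 0.201]
contact_force: [-11.6, -1.2, 5.3]
finger_gap: 0.0002
```

```bash
python3 -c "
from h import *
plan(.411,.105,.03,.2)
s,_=snap('side','s16.png')
cv2.imwrite('pics/s16a.png',cv2.resize(s[240:340,160:320],None,fx=5,fy=5,interpolation=cv2.INTER_CUBIC))
plan(.411,.105,.03,.2)
"
```

```text
units [-1.845e+00 -8.000e-03 -1.000e-03] turn 0.003 t 29.4 P [0.5196 0.1266 0.0299] 0.2005 F [-11.55  -1.18   5.32] gap 0.0002
units [-1.846e+00 -8.000e-03 -1.000e-03] turn 0.003 t 29.45 P [0.5196 0.1266 0.0299] 0.2005 F [-12.63  -2.05   6.77] gap 0.0006
```

Emit:
carry_out --targets '[[[0, 0.005, 0, 0, 0], [0, 0.01, 0, 0, 0], [0, 0.015, 0, 0, 0], [0, 0.02, 0, 0, 0], [0, 0.025, 0, 0, 0], [0, 0.03, 0, 0, 0], [0, 0.03, 0, 0, 0], [0, 0.03, 0, 0, 0], [0, 0.03, 0, 0, 0], [0, 0.03, 0, 0, 0]]]'

```text
t: 30.7
ee_pos: [0.5201, 0.1267, 0.0299]
ee_rot: [-3.141, 0.011, 0.201]
contact_force: [-13.3, -2.1, 7.5]
finger_gap: 0.0002
```

```bash
python3 -c "
from h import *
plan(.411,.105,.03,.2)
s,_=snap('side','s17.png')
cv2.imwrite('pics/s17a.png',cv2.resize(s[240:340,160:320],None,fx=5,fy=5,interpolation=cv2.INTER_CUBIC))
plan(.411,.105,.03,.2)
"
```

```text
units [-1.855e+00 -8.000e-03 -1.000e-03] turn 0.004 t 30.7 P [0.5201 0.1267 0.0299] 0.2006 F [-13.29  -2.13   7.52] gap 0.0002
units [-1.855e+00 -8.000e-03 -1.000e-03] turn 0.004 t 30.75 P [0.5201 0.1267 0.03  ] 0.2007 F [-12.75  -2.56   8.82] gap 0.0005
```

View pics/s17a.png

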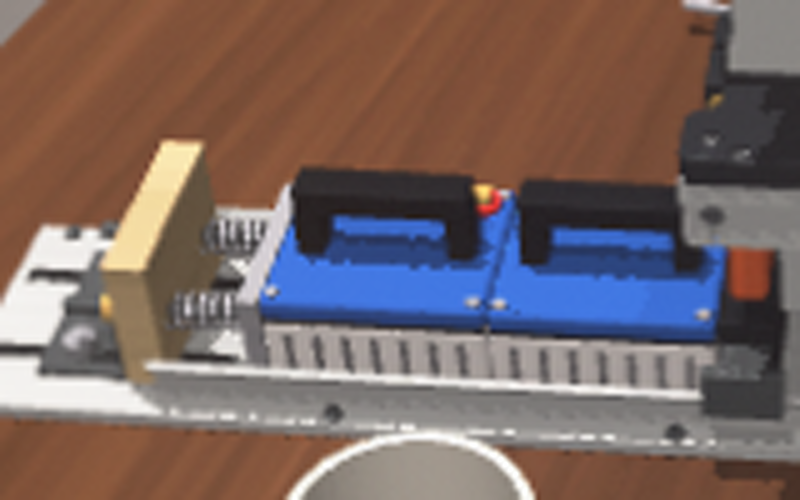

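Emit:
carry_out --targets '[[[0, 0.005, 0, 0, 0], [0, 0.01, 0, 0, 0], [0, 0.015, 0, 0, 0], [0, 0.02, 0, 0, 0], [0, 0.025, 0, 0, 0], [0, 0.03, 0, 0, 0], [0, 0.035, 0, 0, 0], [0, 0.04, 0, 0, 0], [0, 0.045, 0, 0, 0], [0, 0.05, 0, 0, 0]]]'

```text
t: 32.0
ee_pos: [0.5201, 0.1267, 0.03]
ee_rot: [-3.141, 0.017, 0.201]
contact_force: [-18.2, -3.5, 14.5]
finger_gap: 0.0005
```

```bash
python3 -c "
from h import *
plan(.411,.105,.03,.2)
vision.read_camera('side')
plan(.411,.105,.03,.2)
"
```

```text
units [-1.854e+00 -9.000e-03 -1.000e-03] turn 0.006 t 32.0 P [0.5201 0.1267 0.03  ] 0.201 F [-18.23  -3.47  14.52] gap 0.0005
units [-1.853e+00 -9.000e-03 -1.000e-03] turn 0.006 t 32.05 P [0.5201 0.1267 0.03  ] 0.201 F [-18.29  -3.42  13.73] gap 0.0007
```

Emit:
carry_out --targets '[[[0, 0.005, 0, -0.01, 0], [0, 0.01, 0, -0.02, 0], [0, 0.015, 0, -0.03, 0], [0, 0.02, 0, -0.03, 0], [0, 0.025, 0, -0.03, 0], [0, 0.03, 0, -0.03, 0], [0, 0.03, 0, -0.03, 0], [0, 0.03, 0, -0.03, 0], [0, 0.03, 0, -0.03, 0], [0, 0.03, 0, -0.03, 0]]]'

```text
t: 33.3
ee_pos: [0.521, 0.1269, 0.03]
ee_rot: [-3.141, 0.019, 0.201]
contact_force: [-16.8, -3.6, 4.1]
finger_gap: 0.0005
```

```bash
python3 -c "
from h import *
plan(.411,.105,.03,.2)
s,_=snap('side','s18.png')
cv2.imwrite('pics/s18a.png',cv2.resize(s[240:340,160:320],None,fx=5,fy=5,interpolation=cv2.INTER_CUBIC))
plan(.411,.105,.03,.2)
"
```

```text
units [-1.87  -0.008  0.   ] turn 0.005 t 33.3 P [0.521  0.1269 0.03  ] 0.2009 F [-16.78  -3.59   4.1 ] gap 0.0005
units [-1.87e+00 -9.00e-03  1.00e-03] turn 0.005 t 33.35 P [0.521  0.1269 0.0301] 0.2009 F [-16.05  -2.96   3.66] gap 0.0007
```

View pics/s18a.png

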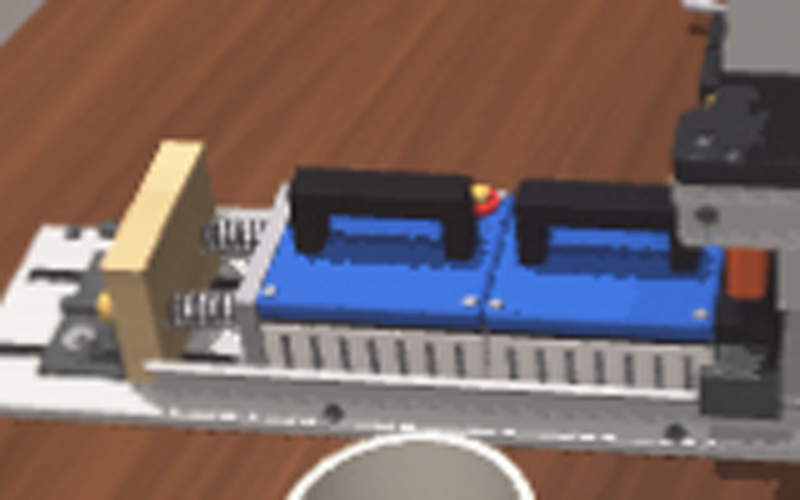

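Emit:
carry_out --targets '[[[0, 0.005, 0, 0, 0], [0, 0.01, 0, 0, 0], [0, 0.015, 0, 0, 0], [0, 0.02, 0, -0.005, 0], [0, 0.025, 0, -0.005, 0], [0, 0.03, 0, -0.005, 0], [0, 0.035, 0, -0.01, 0], [0, 0.04, 0, -0.01, 0], [0, 0.04, 0, -0.01, 0], [0, 0.04, 0, -0.01, 0]]]'

```text
t: 34.6
ee_pos: [0.5229, 0.1273, 0.0301]
ee_rot: [-3.141, 0.02, 0.201]
contact_force: [-16.4, -3.8, 1.2]
finger_gap: 0.0002
```

```bash
python3 -c "
from h import *
plan(.411,.105,.03,.2)
s,_=snap('side','s19.png')
cv2.imwrite('pics/s19a.png',cv2.resize(s[240:340,160:320],None,fx=5,fy=5,interpolation=cv2.INTER_CUBIC))
plan(.411,.105,.03,.2)
"
```

```text
units [-1.902e+00 -8.000e-03  1.000e-03] turn 0.005 t 34.6 P [0.5229 0.1273 0.0301] 0.201 F [-16.37  -3.77   1.21] gap 0.0002
units [-1.902e+00 -8.000e-03  1.000e-03] turn 0.005 t 34.65 P [0.5229 0.1273 0.0301] 0.2009 F [-15.53  -4.42   1.55] gap 0.0006
```

View pics/s19a.png

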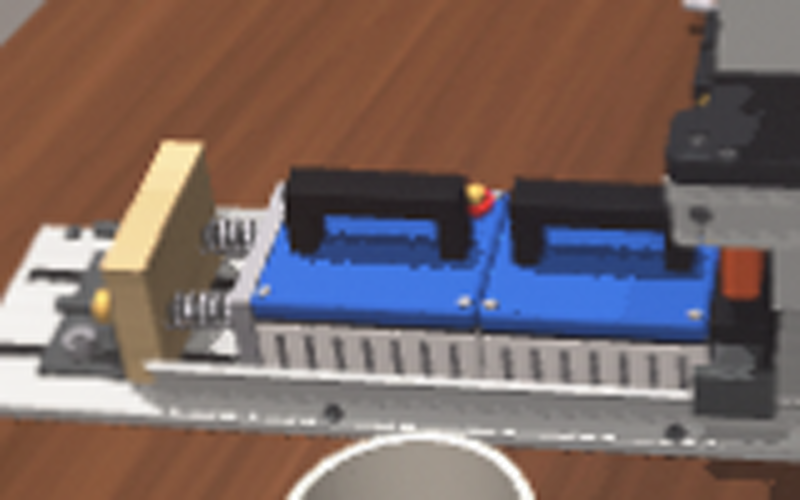

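Emit:
carry_out --targets '[[[0, 0.005, 0, 0, 0], [0, 0.01, 0, 0, 0], [0, 0.015, 0, 0, 0], [0, 0.02, 0, 0, 0], [0, 0.025, 0, 0, 0], [0, 0.025, 0, 0, 0], [0, 0.025, 0, 0, 0], [0, 0.025, 0, 0, 0], [0, 0.025, 0, 0, 0], [0, 0.025, 0, 0, 0]]]'

```text
t: 35.9
ee_pos: [0.5241, 0.1275, 0.0301]
ee_rot: [-3.141, 0.021, 0.201]
contact_force: [-16.6, -3.5, 2.0]
finger_gap: 0.0002
```

```bash
python3 -c "
from h import *
plan(.411,.105,.03,.2)
snap('side','s20.png')
"
```

```text
units [-1.923e+00 -8.000e-03  1.000e-03] turn 0.005 t 35.9 P [0.5241 0.1275 0.0301] 0.2009 F [-16.59  -3.52   1.97] gap 0.0002
```

Emit:
carry_out --targets '[[[0, -0.05, 0, 0, 0], [0, -0.12, 0, 0, 0], [0, -0.25, 0, 0, 0], [0, -0.45, 0, 0, 0], [0, -0.7, 0, 0, 0], [0, -0.7, 0, -0.3, 0], [0, -0.7, 0, -0.9, 0], [0, -0.7, 0, -1.6, 0], [0, -0.7, 0, -2.3, 0], [0, -0.7, 0, -2.5, 0]]]'

```text
t: 37.2
ee_pos: [0.4947, 0.1211, 0.1853]
ee_rot: [3.141, -0.006, 0.2]
contact_force: [0.5, -0.4, 0.4]
finger_gap: 0.0007
```

```bash
python3 -c "
from h import *
plan(.411,.105,.03,.2)
im,p=snap('wrist','w21.png')
s,_=snap('side','s21.png');snap('top','t21.png')
cv2.imwrite('pics/s21a.png',cv2.resize(s[240:340,160:320],None,fx=5,fy=5,interpolation=cv2.INTER_CUBIC))
"
```

```text
units [-1.421 -0.015  2.588] turn 0.001 t 37.2 P [0.4947 0.1211 0.1853] 0.2002 F [ 0.48 -0.45  0.44] gap 0.0007
```

View pics/s21a.png

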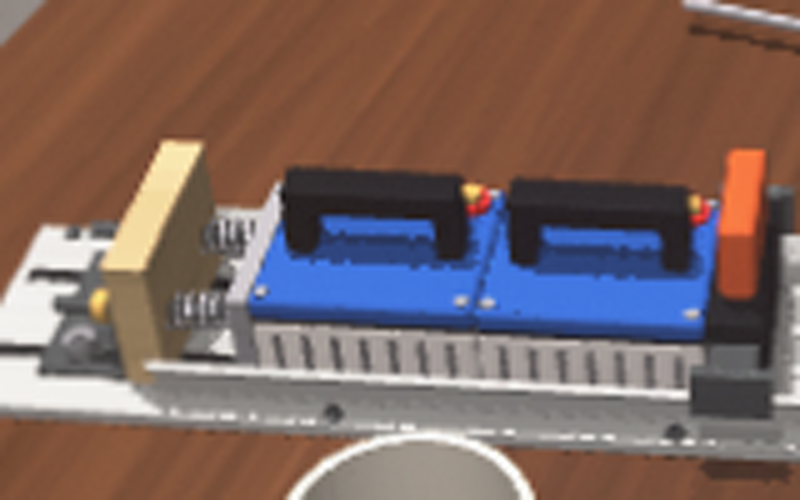

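View pics/w21.png

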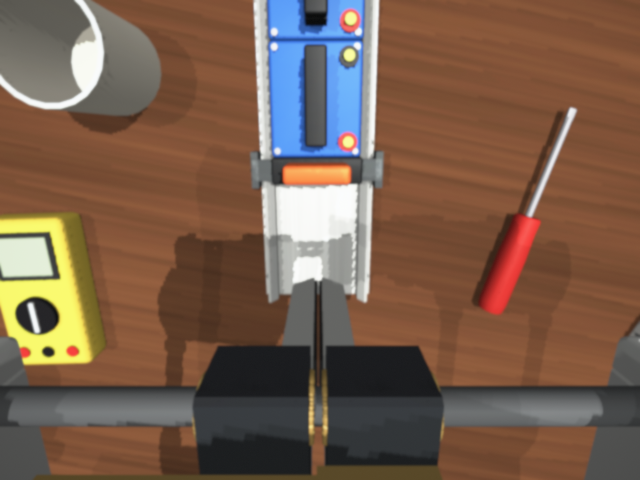

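View pics/t21.png

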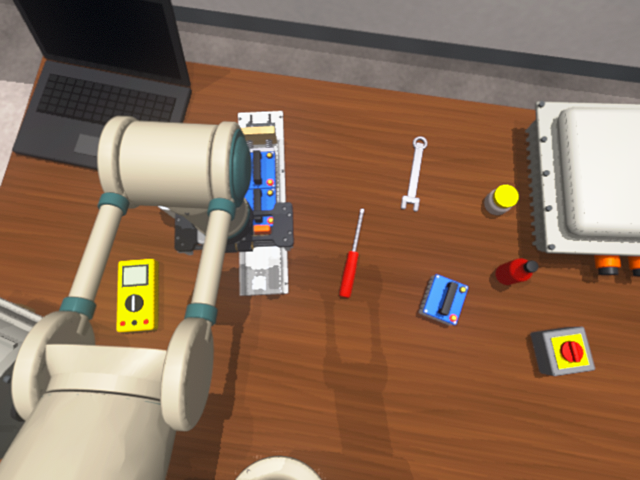

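```bash
python3 -c "
from h import *
print(order.close_job(), robot.get_obs()['t'])"
```

```text
the job is handed in; nothing more can be done
the job is handed in; nothing more can be done
```

I lifted both modules, put the heavier one in the tray, and clamped the row against the sprung plate. The job is handed in at about 37 s of the 72 s allowed.

- **Weighing:** the nearer module pulled about 1.6 N (roughly 165 g) and the farther about 4.9 N (roughly 500 g). I set the light one back where it had stood on the bench, and the heavy one went into the gap in the tray.
- **Placing:** my first lateral estimate over the tray was about 4 mm off, because the arm was still settling when I took that picture. I corrected it before the module went between the rails, and it came down upright with about 12 N of contact force before I released it.
- **Clamping:** pushing took about 11.5 N while the row slid. At the plate the finger stuck against the follower for a moment. It peaked at about 18.5 N sideways with 14 N vertical, and I eased it by raising the tool slightly. After that the plate gave about 4 mm of its 8 mm at about 17 N.

**Last checks:** after I backed off, the pictures show the row still closed up, the springs still compressed and the follower still in place. The light module is upright on the bench away from the tray, and I saw no bystander moved. The wrist force read about zero with the tool clear. The 4 mm comes from tool travel, and the side view agrees that the plate moved. I did not take a separate measurement of the plate.

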